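Square up a register frame and thread its left hinge pin

TASK

Push the small wooden register frame on the plywood bed square and flush into the corner between the hinge rail and the side stop, so that its hinge eyes come into line with the bushes on the rail. Then take the hinge pin from its rest by the knurled head and thread it from the left through the left rail bush and on through the frame's left eye, until the tip stands out about a centimetre beyond the eye. Finish while still gripping the pin by its head in that place (I will clip it and do the right one), with the frame still flush, and leave the other things on the bench where they are.

Things in the scene. Friction and masses are not known exactly. Their poses are not given: they have to be found in the camera images.
- register_bed: Fixed hinged register bed: plywood board with a hinge rail along its far edge and a side stop at the right. Origin: inside corner of rail and stop, at the board's underside (bench height); x away from the robot across the rail, y left along the rail, z up. Board x -200 to 45, y -70 to 235 mm, top at z = 18 mm. Hinge axis: along y at x = 0, z = 60 mm, through a steel bracket with a brass bush at each end of the rail.
- fence_corner (a point): Inside corner of the bed's wooden rail and stop at board-top height: bed (0, 0, 18) mm, axes as the bed's. The rail's near face is its plane x = 0 (rail x 0 to 30, y -62 to 228 mm, 22 mm high); the stop's left face is its plane y = 0 (stop x -112 to 0, y -25 to 0 mm, 18 mm high).
- bracket_bush (a point): Centre of the LEFT rail bush, entered first, at bed (0, 208, 60) mm, axes as the bed's. Brass tube along y, 26 mm long (y -13 to +13 mm from here), bore 13 mm, widening to a bell mouth of about 20 mm in the last 9 mm at its left (+y) end; 23 mm outside, 31 mm at the mouth.
- frame_centre (a point): Centre, half-way up, of the loose register frame on the board: pale wood, 130 mm (its x) by 170 mm (its y) by 22 mm high, bars 22 mm wide, pale clear pane 17 mm below their top, 0.3 to 0.55 kg; two hinge eyes overhang its far edge. Axes as the bed's when seated. Flush against rail and stop it is at bed (-65, 85, 29) mm; at first up to 50 mm short of that each way and up to 5 degrees askew.
- frame_eye (a point): Centre of the frame's LEFT hinge eye, entered second, at (65, 48, 31) mm from the frame's centre in the frame's axes: the same brass bush as on the rail (26 mm long along y, bore 13 mm, bell mouth at its left end). With the frame flush it lies in line with the left rail bush, 75 mm to the right of it (49 mm free between them).
- pin_grip (a point): Centre of the knurled head of the loose 60 g steel hinge pin: head 18 mm in diameter, 45 mm long along the pin (with a thin 21 mm collar at the shaft). Axes: y along the pin from tip to head. At first the pin lies level in its rest, its head to the left, its axis 30 mm over the bench, nothing under the head; it lifts straight up out of the slots.
- pin_tip (a point): Tip of the hinge pin, 149 mm from the head's centre along the pin (axes as at the head). The shaft is 10 mm in diameter and 125 mm long from tip to collar; its last 10 mm taper to 4.4 mm. When the collar meets the rail bush the tip stands 24 mm out of the frame's eye.
- pin_rest: Fixed dark wooden pin rest: base 52 x 125 x 8 mm with two slotted saddles 35 mm high in which the pin's shaft lies. Origin on the bench under the place where the shaft meets the head; the rest reaches 122 mm to -y from there. Axes as the pin's at the start.
- baren: Bystander: black round baren (hand rubbing pad) with a pale bow handle, 108 x 108 x 34 mm, on the bench; origin at the centre of its underside. Leave it alone.
- sanding_block: Bystander: brown cork sanding block, 42 x 72 x 30 mm, on the bench; origin at the centre of its underside. Leave it alone.
- tape_roll: Bystander: roll of masking tape lying flat, 96 mm across, 25 mm high, on the bench; origin at the centre of its underside. Leave it alone.
- gouge: Bystander: lino gouge with a pale mushroom handle, 137 x 25 x 25 mm, on the bench; origin at the centre of its underside. Leave it alone.
Not all that is in view belongs to the job. Of the things that look like the part that bears pin_grip, the larger one is meant.

How it is judged:
By the outcome, as a careful person would: the job done as asked, in the order asked, and still so for the second after the job is handed in, while the arm keeps its last pose, push and grip.
It also fails if it takes over 72 s, if anything falls off the work surface, if the arm or the gripper's body presses on something with over 40 N, if the wrist force passes 120 N, or if a joint passes its speed limit or range.

ROBOT

A 7-joint arm with a two-finger parallel gripper is mounted at the origin on a cart in front of the work surface, level with it; the furniture and walls round the work are solid. World frame = base frame: x ahead of the robot, y to its left, z up, the work surface at z = 0. Lengths are in m, angles in rad, forces in N, time in s.
With the tool pointing down it reaches from about 0.425 to 0.875 m from the base axis. Payload 4.7 kg.
Tool frame: the origin (TCP) lies midway between the tips of the shut fingers; the grasp point (between the pads) lies 19 mm behind it (r.grasp_offset is the distance from the TCP to the grasp point, in m); z points along the fingers, y is the direction in which the jaws open and shut (so a half turn about z gives the same grasp; the last joint's range is limited). The gripper opens to 85 mm and grips with 20 to 120 N. Pads are 22 mm wide; open, the fingers measure 114 mm over their backs; the gripper's body (76 mm by 85 mm) begins 54 mm behind the grasp point. The pads swing forward as they close: fully open they stand 13 mm farther back than shut.
Start: joints at [1.322, 0.321, -0.07, 1.45, 0.023, 1.371, -0.057], TCP at [0.169, -0.628, 0.231] pointing down, gripper open.
Joint ranges: [-2.86, 2.86], [-0.3, 2.09], [-1.38, 1.24], [0.06, 2.45], [-1.56, 4.7], [0.09, 2.05], [-2.69, 2.69]. Speed limits (rad/s): [2.57, 2.57, 3.14, 3.14, 3.14, 3.14, 3.14].

INTERFACE

Orientations are given as a 3x3 rotation matrix whose columns are the frame's x, y, z axes.
In Python, from workcell import r gives the robot as it stands.
- The arm moves only by the shell command python3 -m crank 'ROWS' [OPENING] [FORCE]. ROWS is JSON, a list of rows, each an object of numbers: "dx", "dy", "dz": the shift along the tool's x, y, z in mm; "ax", "ay", "az": the turn, a rotation vector about the tool's x, y, z in degrees. In form: [{"dx": .., "dy": .., "dz": .., "ax": .., "ay": .., "az": ..}, ...]. A call has 1 to 12 rows; each row shifts and turns the commanded pose from where the row before left it, along the tool's axes as they then stand; what a row does not reach is not made up. A row lasts 1/12 s, in which the tool goes at most 41.7 mm and 7.16 degrees, less where a joint would pass 70% of its speed; a pose out of reach is approached as far as the arm can. A call is refused whole if a number of a shift passes 41.7 or a number of a turn 7.16, either way. A call with a gripper value outside its range is refused whole. OPENING is the opening, from 0 (shut) to 1 (fully open), set as the call begins (- or left out, the last holds). The fingers move at their own pace and stop on an object; FORCE is the grip in N (left out, the last holds). Time passes only in rows, so rows that do not move let the fingers close. It gives the time, the measured TCP pose, the force and the opening at its end, in the units of the state.
- r.read_state(): the state, without advancing time (a new reading comes with each control period).
- r.read_camera(name): name is "scene" or "side" or "wrist"; returns a dict with "image" (420x560x3 uint8, red, green, blue), "intrinsics" (3x3 intrinsics, pixels), "cam_to_world" (4x4, takes a point from camera to world coordinates); the wrist camera has in their place "mount" (4x4, takes a point from camera to tool coordinates, whose origin is the TCP and whose axes are the flange's). Camera axes: x right, y down, z forward; pixel columns grow to the right and rows downward; lengths in m; the calibration is good to about 2 mm. A picture is of the moment at which its call begins: read the wrist's pose just before it. There is no depth.
- r.finish_job(): hands the job in, once; it reports no verdict.
The state is a dict: "time_s": time; "qpos": joint angles; "dq": joint speeds; "tau": joint torques, N m; "position": TCP position; "tool_rot": TCP orientation; "wrist_force": force on the tool from outside, world axes, zero at the start; "torque": the same for the moment, N m; "grip_width": opening from 0.0 (shut) to 1.0 (fully open).
Only numpy, scipy, OpenCV 4.12 (cv2) and the standard library are available. Lean on these libraries where they do the work, as an engineer would, in place of code of your own. Each camera call takes 0.05 s, during which the arm holds its last target. There are 200 camera calls.

## Working session

There is one attempt and no reset: what is moved stays moved. The work goes in short steps, Python scripts to look and compute and a shell command to move; the robot and the scene stay as the last step left them, time stands still between calls to the robot, and variables do not carry over. Pictures are saved under pics/ and viewed, about 8 in all and at most 12, crops included, and the job is handed in when it is done.

```bash
ls; mkdir -p pics; python3 - <<'E'
from workcell import r
import cv2,numpy as np
s=r.read_state();print({k:np.round(v,3).tolist() for k,v in s.items()}, r.grasp_offset)
for n in("scene","side"):
    c=r.read_camera(n);cv2.imwrite(f"pics/{n}0.png",c["image"][:,:,::-1]);print(n,np.round(c["intrinsics"],1).tolist(),np.round(c["cam_to_world"],3).tolist())
c=r.read_camera("wrist");cv2.imwrite("pics/wrist0.png",c["image"][:,:,::-1]);print(np.round(c["mount"],3).tolist())
E
```

```text
pics
{'time_s': 0.0, 'qpos': [1.322, 0.322, -0.07, 1.452, 0.023, 1.371, -0.057], 'dq': [0.0, 0.0, 0.002, -0.001, 0.001, 0.0, 0.0], 'tau': [-0.0, -49.358, -0.382, -31.433, 0.013, 0.011, -0.0], 'position': [0.169, -0.627, 0.23], 'tool_rot': [[0.966, 0.26, -0.001], [0.26, -0.966, 0.002], [-0.0, -0.002, -1.0]], 'wrist_force': [0.112, -0.384, -0.167], 'torque': [-0.003, 0.052, -0.038], 'grip_width': 1.003} 0.0187
scene [[518.3, 0.0, 280.2], [0.0, 518.3, 210.6], [0.0, 0.0, 1.0]] [[0.42, -0.434, 0.797, -0.46], [-0.907, -0.203, 0.368, -0.531], [0.002, -0.878, -0.479, 0.703], [0.0, 0.0, 0.0, 1.0]]
side [[418.8, 0.0, 281.1], [0.0, 418.8, 209.3], [0.0, 0.0, 1.0]] [[-1.0, 0.012, -0.025, 0.587], [0.028, 0.362, -0.932, 1.028], [-0.002, -0.932, -0.362, 0.489], [0.0, 0.0, 0.0, 1.0]]
[[0.002, -0.952, -0.306, 0.078], [1.0, 0.002, 0.0, -0.001], [0.0, -0.306, 0.952, -0.142], [0.0, 0.0, 0.0, 1.0]]
```

View pics/scene0.png

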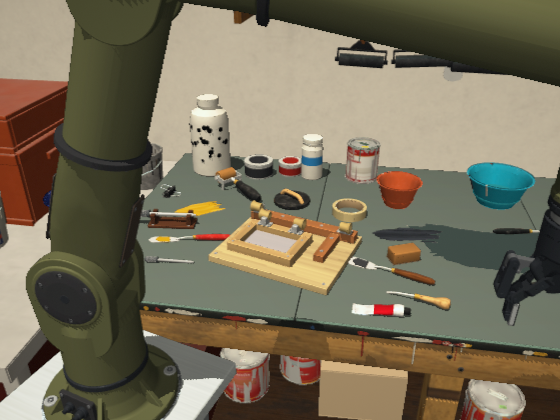

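View pics/side0.png

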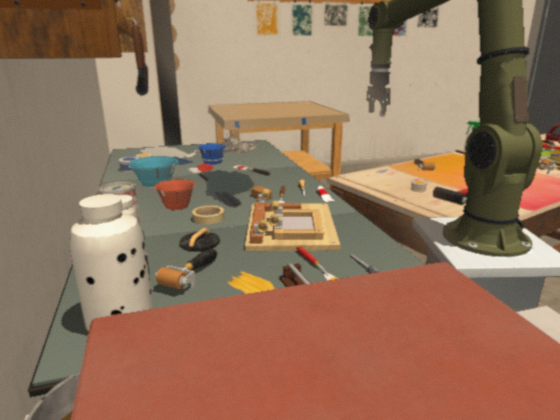

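Scene view: the bed is at about (290,245), frame inside it, pin rest at (172,218) left. Rough rays next, then a closer wrist look.

```bash
cat > h.py <<'E'
from workcell import r
import numpy as np, cv2
def cam(n):
    s=r.read_state(); c=r.read_camera(n)
    if n=="wrist":
        T=np.eye(4);T[:3,:3]=s["tool_rot"];T[:3,3]=s["position"];M=T@np.array(c["mount"])
    else: M=np.array(c["cam_to_world"])
    return c["image"][:,:,::-1].copy(),np.array(c["intrinsics"]),M
def ray(K,M,p):
    d=M[:3,:3]@np.linalg.solve(K,[p[0],p[1],1.]);return M[:3,3],d/np.linalg.norm(d)
def onz(K,M,p,z):
    o,d=ray(K,M,p);return o+d*(z-o[2])/d[2]
def proj(K,M,X):
    q=K@(M[:3,:3].T@(np.array(X)-M[:3,3]));return q[:2]/q[2]
def goto(s,pos,R=None):
    "remaining shift in tool axes mm and turn deg"
    Rt=np.array(s["tool_rot"]);d=Rt.T@(np.array(pos)-s["position"])*1000
    a=None if R is None else np.degrees(cv2.Rodrigues(Rt.T@R)[0].ravel())
    return d,a
E
python3 - <<'E'
from h import *
i,K,M=cam("scene")
for n,p,z in [("bed nl",(210,253),.018),("bed nr",(325,287),.018),("bed fr",(362,240),.018),("rail L",(255,209),.06),("rail R",(352,233),.06),("pin L",(147,215),.03),("pin R",(199,217),.03),("tape",(350,209),.025),("baren",(292,200),.02)]:
    print(n,onz(K,M,p,z).round(3))
i,K,M=cam("side")
for n,p,z in [("pin",(285,268),.03),("pin b",(300,285),.03),("bed",(336,247),.018)]: print(n,onz(K,M,p,z).round(3))
x=cam("scene")[0][150:300,130:410];cv2.imwrite("pics/crop1.png",cv2.resize(x,None,fx=2.8,fy=2.8,interpolation=2))
E
```

```text
bed nl [0.416 0.058 0.018]
bed nr [ 0.407 -0.239  0.018]
bed fr [ 0.628 -0.255  0.018]
rail L [0.59  0.026 0.06 ]
rail R [ 0.581 -0.241  0.06 ]
pin L [0.487 0.297 0.03 ]
pin R [0.537 0.166 0.03 ]
tape [ 0.758 -0.18   0.025]
baren [ 0.749 -0.01   0.02 ]
pin [0.557 0.209 0.03 ]
pin b [0.528 0.281 0.03 ]
bed [0.424 0.084 0.018]
```

View pics/crop1.png

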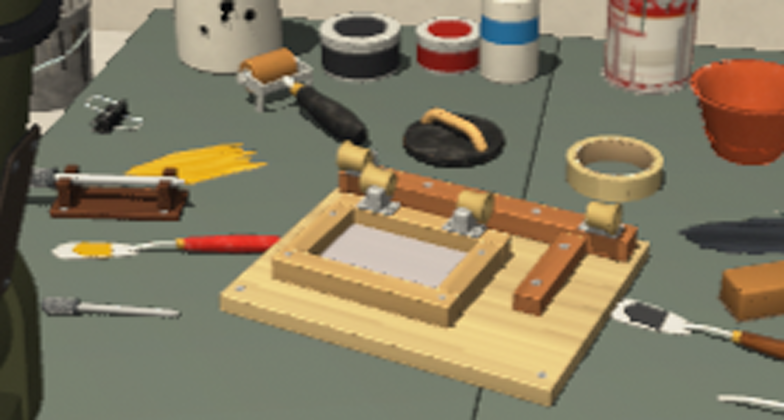

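```bash
python3 -m crank '[{"dx":26,"dy":-27,"dz":-4.5},{"dx":26,"dy":-27,"dz":-4.5},{"dx":26,"dy":-27,"dz":-4.5},{"dx":26,"dy":-27,"dz":-4.5},{"dx":26,"dy":-27,"dz":-4.5},{"dx":26,"dy":-27,"dz":-4.5},{"dx":26,"dy":-27,"dz":-4.5},{"dx":26,"dy":-27,"dz":-4.5},{"dx":26,"dy":-27,"dz":-4.5},{"dx":26,"dy":-27,"dz":-4.5},{"dx":26,"dy":-27,"dz":-4.5},{"dx":26,"dy":-27,"dz":-4.5}]'
python3 -m crank '[{"dx":26,"dy":-27,"dz":-4.5},{"dx":26,"dy":-27,"dz":-4.5},{"dx":26,"dy":-27,"dz":-4.5},{"dx":26,"dy":-27,"dz":-4.5},{"dx":26,"dy":-27,"dz":-4.5},{"dx":26,"dy":-27,"dz":-4.5},{"dx":26,"dy":-27,"dz":-4.5},{"dx":26,"dy":-27,"dz":-4.5},{"az":6},{"az":6},{"az":5},{"az":0}]' 0
python3 - <<'E'
from h import *
i,K,M=cam("wrist");print(K.round(1).tolist(),M.round(4).tolist());cv2.imwrite("pics/w1.png",i);np.savez("w1.npz",K=K,M=M)
E
```

```text
[[360.9, 0.0, 274.6], [0.0, 360.9, 210.4], [0.0, 0.0, 1.0]] [[0.2616, -0.9188, -0.2955, 0.2439], [-0.9652, -0.2493, -0.0792, -0.6063], [-0.0009, 0.3059, -0.9521, 0.3734], [0.0, 0.0, 0.0, 1.0]]invalid input
invalid input
```

View pics/w1.png

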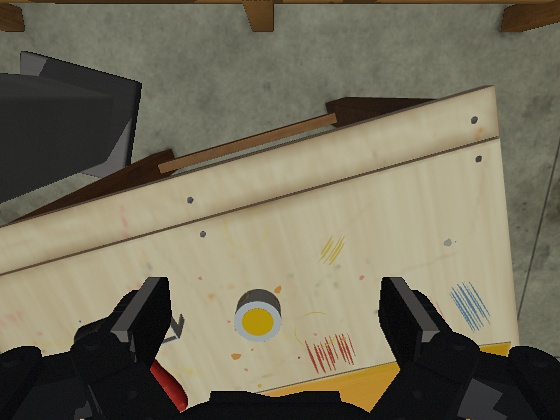

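The moves were refused, so this shows the side table. Probably every key is required in each row.

```bash
python3 -m crank '[{"dx":26,"dy":-27,"dz":-4.5,"ax":0,"ay":0,"az":0},{"dx":26,"dy":-27,"dz":-4.5,"ax":0,"ay":0,"az":0},{"dx":26,"dy":-27,"dz":-4.5,"ax":0,"ay":0,"az":0},{"dx":26,"dy":-27,"dz":-4.5,"ax":0,"ay":0,"az":0},{"dx":26,"dy":-27,"dz":-4.5,"ax":0,"ay":0,"az":0},{"dx":26,"dy":-27,"dz":-4.5,"ax":0,"ay":0,"az":0},{"dx":26,"dy":-27,"dz":-4.5,"ax":0,"ay":0,"az":0},{"dx":26,"dy":-27,"dz":-4.5,"ax":0,"ay":0,"az":0},{"dx":26,"dy":-27,"dz":-4.5,"ax":0,"ay":0,"az":0},{"dx":26,"dy":-27,"dz":-4.5,"ax":0,"ay":0,"az":0},{"dx":26,"dy":-27,"dz":-4.5,"ax":0,"ay":0,"az":0},{"dx":26,"dy":-27,"dz":-4.5,"ax":0,"ay":0,"az":0}]' && python3 -m crank '[{"dx":26,"dy":-27,"dz":-4.5,"ax":0,"ay":0,"az":0},{"dx":26,"dy":-27,"dz":-4.5,"ax":0,"ay":0,"az":0},{"dx":26,"dy":-27,"dz":-4.5,"ax":0,"ay":0,"az":0},{"dx":26,"dy":-27,"dz":-4.5,"ax":0,"ay":0,"az":0},{"dx":26,"dy":-27,"dz":-4.5,"ax":0,"ay":0,"az":0},{"dx":26,"dy":-27,"dz":-4.5,"ax":0,"ay":0,"az":0},{"dx":26,"dy":-27,"dz":-4.5,"ax":0,"ay":0,"az":0},{"dx":26,"dy":-27,"dz":-4.5,"ax":0,"ay":0,"az":0},{"dx":0,"dy":0,"dz":0,"ax":0,"ay":0,"az":6},{"dx":0,"dy":0,"dz":0,"ax":0,"ay":0,"az":6},{"dx":0,"dy":0,"dz":0,"ax":0,"ay":0,"az":5},{"dx":0,"dy":0,"dz":0,"ax":0,"ay":0,"az":0}]' 0 && 
python3 - <<'E'
from h import *
i,K,M=cam("wrist");print(M.round(4).tolist(),r.read_state()["position"]);cv2.imwrite("pics/w2.png",i);np.savez("w2.npz",K=K,M=M)
E
```

```text
time_s: 1.35
position: [0.3865, -0.232, 0.2858]
tool_rot: [[0.966, 0.26, 0.0], [0.26, -0.966, -0.001], [0.0, 0.001, -1.0]]
wrist_force: [0.9, -0.4, 0.5]
grip_width: 1.005
time_s: 2.35
position: [0.5307, 0.0291, 0.3212]
tool_rot: [[0.999, -0.035, -0.0], [-0.035, -0.999, -0.0], [-0.0, 0.0, -1.0]]
wrist_force: [-0.8, 0.1, -1.2]
grip_width: -0.004
[[-0.0335, -0.9515, -0.3059, 0.6084], [-0.9994, 0.0319, 0.0103, 0.0274], [0.0, 0.306, -0.952, 0.4636], [0.0, 0.0, 0.0, 1.0]] [0.53066282 0.02895189 0.32128051]
```

View pics/w2.png

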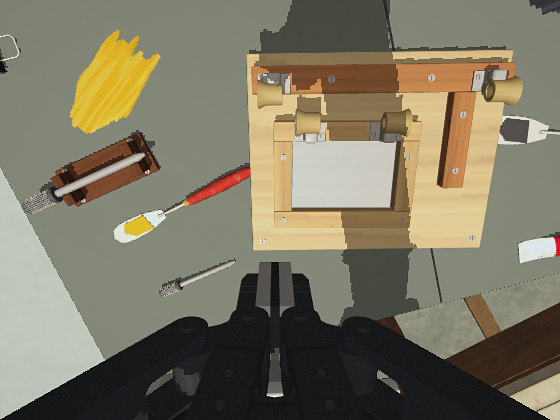

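Wrist view: board corners ≈(248,52),(513,51),(481,247),(255,249); frame near edge from (274,228) to (411,228); pin from head (40,203) to tip (145,156); left bush ≈(270,93), right bush ≈(503,90).

```bash
python3 - <<'E'
from h import *
d=np.load("w2.npz");K,M=d["K"],d["M"]
P=np.array([onz(K,M,p,.018)[:2] for p in [(248,52),(513,51),(481,247),(255,249)]])
B=np.array([[45,235],[45,-70],[-200,-70],[-200,235]])/1000
pc,bc=P.mean(0),B.mean(0);U,S,V=np.linalg.svd((B-bc).T@(P-pc));R=(U@V).T
t=pc-R@bc;print("bed",t.round(4),np.degrees(np.arctan2(R[1,0],R[0,0])).round(2),"res mm",((P-(B@R.T+t))*1000).round(1).tolist())
for n,b,z in [("corner",(0,0),.018),("cornertop",(0,0),.04),("stop near",(-.112,0),.036),("Lbush",(0,.208),.06),("LbushL",(0,.221),.06),("Rbush",(0,-.042),.06)]:
    w=R@b+t;print(n,w.round(4),proj(K,M,[*w,z]).round(0))
for n,p,z in [("f NL",(274,228),.04),("f NR",(411,228),.04),("f FL",(274,122),.04),("f FR",(421,122),.04),("head",(40,203),.03),("tip",(145,156),.03),("head end",(26,209),.03)]:
    w=onz(K,M,p,z);print(n,w.round(4),"bed",(R.T@(w[:2]-t)).round(4))
i=cv2.imread("pics/w2.png")
a=cv2.resize(i[110:230,10:180],None,fx=4,fy=4,interpolation=2);b=cv2.resize(i[40:240,240:530],(700,480),interpolation=2)
cv2.imwrite("pics/pin2.png",a)
cv2.imwrite("pics/bed2.png",b)
E
```

```text
bed [ 0.6051 -0.1769] -1.23 res mm [[0.1, -1.0], [-2.4, 3.1], [0.8, -0.0], [1.5, -2.0]]
corner [ 0.6051 -0.1769] [449.  91.]
cornertop [ 0.6051 -0.1769] [458.  91.]
stop near [ 0.4932 -0.1745] [443. 188.]
Lbush [0.6096 0.0311] [271.  93.]
LbushL [0.6099 0.0441] [259.  93.]
Rbush [ 0.6042 -0.2189] [507.  90.]
f NL [0.4492 0.0335 0.04  ] bed [-0.1604  0.207 ]
f NR [ 0.4435 -0.138   0.04  ] bed [-0.1625  0.0354]
f FL [0.5784 0.0291 0.04  ] bed [-0.0312  0.2054]
f FR [ 0.5728 -0.1388  0.04  ] bed [-0.0332  0.0374]
head [0.4887 0.3257 0.03  ] bed [-0.1272  0.4999]
tip [0.5431 0.1857 0.03  ] bed [-0.0698  0.3611]
head end [0.4815 0.3451 0.03  ] bed [-0.1349  0.5192]
```

View pics/bed2.png

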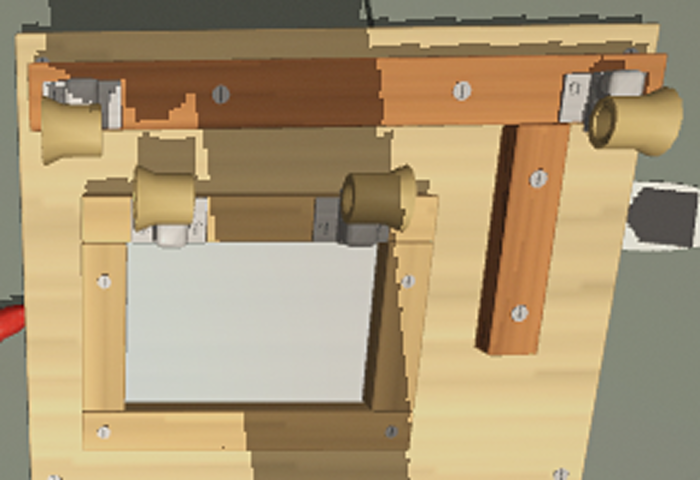

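```bash
python3 -m crank '[{"dx":0,"dy":0,"dz":10,"ax":0,"ay":0,"az":-7},{"dx":0,"dy":0,"dz":10,"ax":0,"ay":0,"az":-7},{"dx":0,"dy":0,"dz":10,"ax":0,"ay":0,"az":-7},{"dx":0,"dy":0,"dz":10,"ax":0,"ay":0,"az":-7},{"dx":0,"dy":0,"dz":10,"ax":0,"ay":0,"az":-7},{"dx":0,"dy":0,"dz":10,"ax":0,"ay":0,"az":-7},{"dx":0,"dy":0,"dz":10,"ax":0,"ay":0,"az":-7},{"dx":0,"dy":0,"dz":10,"ax":0,"ay":0,"az":-7},{"dx":0,"dy":0,"dz":10,"ax":0,"ay":0,"az":-7},{"dx":0,"dy":0,"dz":10,"ax":0,"ay":0,"az":-7},{"dx":0,"dy":0,"dz":10,"ax":0,"ay":0,"az":-7},{"dx":0,"dy":0,"dz":10,"ax":0,"ay":0,"az":-7}]' 0.8 && python3 -m crank '[{"dx":7,"dy":-4,"dz":10,"ax":0,"ay":0,"az":-6.6},{"dx":7,"dy":-4,"dz":10,"ax":0,"ay":0,"az":0},{"dx":7,"dy":-4,"dz":10,"ax":0,"ay":0,"az":0},{"dx":7,"dy":-4,"dz":10,"ax":0,"ay":0,"az":0},{"dx":0,"dy":0,"dz":0,"ax":0,"ay":0,"az":0},{"dx":0,"dy":0,"dz":0,"ax":0,"ay":0,"az":0}]' && python3 - <<'E'
from h import *
s=r.read_state();print(s["qpos"].round(2))
t=np.array([.605,-.177]);a=np.radians(-1.4);R=np.array([[np.cos(a),-np.sin(a)],[np.sin(a),np.cos(a)]])
w=R@[-.097,.232]+t;print(w,goto(s,[*w,.017]))
E
```

```text
time_s: 3.4
position: [0.5307, 0.0285, 0.201]
tool_rot: [[0.13, 0.992, 0.0], [0.992, -0.13, -0.0], [-0.0, 0.0, -1.0]]
wrist_force: [0.5, 0.1, 0.2]
grip_width: 0.799
time_s: 3.9
position: [0.5156, 0.0581, 0.1609]
tool_rot: [[0.023, 1.0, -0.001], [1.0, -0.023, -0.001], [-0.001, -0.001, -1.0]]
wrist_force: [0.7, -0.8, -0.0]
grip_width: 0.796
[ 0.68  0.18 -0.92  1.84  0.15  1.2  -0.31]
[0.51369722 0.05730067] (array([ -0.79489083,  -1.81010132, 143.90888555]), None)
```

```bash
python3 -m crank '[{"dx":0,"dy":-2,"dz":24,"ax":0,"ay":0,"az":0},{"dx":0,"dy":0,"dz":24,"ax":0,"ay":0,"az":0},{"dx":0,"dy":0,"dz":24,"ax":0,"ay":0,"az":0},{"dx":0,"dy":0,"dz":24,"ax":0,"ay":0,"az":0},{"dx":0,"dy":0,"dz":24,"ax":0,"ay":0,"az":0},{"dx":0,"dy":0,"dz":12,"ax":0,"ay":0,"az":0},{"dx":0,"dy":0,"dz":8,"ax":0,"ay":0,"az":0},{"dx":0,"dy":0,"dz":4,"ax":0,"ay":0,"az":0},{"dx":0,"dy":0,"dz":0,"ax":0,"ay":0,"az":0},{"dx":0,"dy":0,"dz":0,"ax":0,"ay":0,"az":0}]' && python3 -m crank '[{"dx":-4,"dy":0,"dz":0,"ax":0,"ay":0,"az":0},{"dx":-4,"dy":0,"dz":0,"ax":0,"ay":0,"az":0},{"dx":-4,"dy":0,"dz":0,"ax":0,"ay":0,"az":0},{"dx":-4,"dy":0,"dz":0,"ax":0,"ay":0,"az":0},{"dx":-4,"dy":0,"dz":0,"ax":0,"ay":0,"az":0},{"dx":-4,"dy":0,"dz":0,"ax":0,"ay":0,"az":0}]' && python3 -m crank '[{"dx":-4,"dy":0,"dz":0,"ax":0,"ay":0,"az":0},{"dx":-4,"dy":0,"dz":0,"ax":0,"ay":0,"az":0},{"dx":-3,"dy":0,"dz":0,"ax":0,"ay":0,"az":0},{"dx":-3,"dy":0,"dz":0,"ax":0,"ay":0,"az":0},{"dx":-3,"dy":0,"dz":0,"ax":0,"ay":0,"az":0}]'; python3 - <<'E'
from h import *
cv2.imwrite("pics/s3.png",cam("scene")[0])
i,K,M=cam("wrist");cv2.imwrite("pics/w3.png",i)
E
```

```text
time_s: 4.73
position: [0.5152, 0.0578, 0.0183]
tool_rot: [[0.024, 1.0, 0.002], [1.0, -0.024, -0.0], [-0.0, 0.002, -1.0]]
wrist_force: [-0.0, 0.3, 0.0]
grip_width: 0.797
time_s: 5.23
position: [0.514, 0.0342, 0.0177]
tool_rot: [[0.023, 1.0, 0.001], [1.0, -0.023, 0.001], [0.001, 0.001, -1.0]]
wrist_force: [0.4, 4.1, 2.7]
grip_width: 0.803
time_s: 5.65
position: [0.5133, 0.0165, 0.0173]
tool_rot: [[0.023, 1.0, 0.0], [1.0, -0.023, 0.0], [0.0, 0.0, -1.0]]
wrist_force: [0.3, 4.4, 2.8]
grip_width: 0.8
```

```bash
python3 -m crank '[{"dx":-3,"dy":0,"dz":0,"ax":0,"ay":0,"az":0},{"dx":-3,"dy":0,"dz":0,"ax":0,"ay":0,"az":0},{"dx":-2,"dy":0,"dz":0,"ax":0,"ay":0,"az":0}]' | egrep 'pos|force'; python3 -m crank '[{"dx":-1.5,"dy":0,"dz":0,"ax":0,"ay":0,"az":0},{"dx":-1.5,"dy":0,"dz":0,"ax":0,"ay":0,"az":0}]'| egrep 'pos|force'; python3 -m crank '[{"dx":-1,"dy":0,"dz":0,"ax":0,"ay":0,"az":0},{"dx":-1,"dy":0,"dz":0,"ax":0,"ay":0,"az":0}]'| egrep 'pos|force'
```

```text
position: [0.5128, 0.0083, 0.0171]
wrist_force: [-0.4, 4.0, 0.7]
position: [0.5127, 0.0069, 0.0172]
wrist_force: [-0.5, 9.1, 0.3]
position: [0.5125, 0.0068, 0.0172]
wrist_force: [-1.2, 9.9, 1.1]
```

```bash
python3 -m crank '[{"dx":7,"dy":0,"dz":0,"ax":0,"ay":0,"az":0},{"dx":9,"dy":0,"dz":0,"ax":0,"ay":0,"az":0},{"dx":3,"dy":0,"dz":-15,"ax":0,"ay":0,"az":0},{"dx":0,"dy":0,"dz":-25,"ax":0,"ay":0,"az":0},{"dx":0,"dy":0,"dz":-25,"ax":0,"ay":0,"az":0},{"dx":0,"dy":0,"dz":-25,"ax":0,"ay":0,"az":0},{"dx":0,"dy":0,"dz":-25,"ax":0,"ay":0,"az":7},{"dx":0,"dy":0,"dz":0,"ax":0,"ay":0,"az":7},{"dx":0,"dy":0,"dz":0,"ax":0,"ay":0,"az":7},{"dx":0,"dy":0,"dz":0,"ax":0,"ay":0,"az":7},{"dx":0,"dy":0,"dz":0,"ax":0,"ay":0,"az":7},{"dx":0,"dy":0,"dz":0,"ax":0,"ay":0,"az":7}]' >/dev/null; python3 -m crank '[{"dx":0,"dy":0,"dz":0,"ax":0,"ay":0,"az":7},{"dx":0,"dy":0,"dz":0,"ax":0,"ay":0,"az":7},{"dx":0,"dy":0,"dz":0,"ax":0,"ay":0,"az":7},{"dx":0,"dy":0,"dz":0,"ax":0,"ay":0,"az":7},{"dx":0,"dy":0,"dz":0,"ax":0,"ay":0,"az":7},{"dx":0,"dy":0,"dz":0,"ax":0,"ay":0,"az":7},{"dx":0,"dy":0,"dz":0,"ax":0,"ay":0,"az":6},{"dx":0,"dy":0,"dz":0,"ax":0,"ay":0,"az":0}]'; python3 - <<'E'
from h import *
s=r.read_state();print(s["qpos"].round(2),goto(s,[.421,-.0875,.017]))
i,K,M=cam("wrist");cv2.imwrite("pics/w4.png",i);np.savez("w4.npz",K=K,M=M)
E
```

```text
time_s: 8.0
position: [0.5131, 0.0221, 0.1321]
tool_rot: [[1.0, -0.026, -0.001], [-0.026, -1.0, -0.001], [-0.001, 0.001, -1.0]]
wrist_force: [0.5, -0.1, -0.0]
grip_width: 0.8
[ 0.58  0.16 -0.72  1.89  0.12  1.13 -1.79] (array([-89.04327269, 111.78100953, 115.32166724]), None)
```

View pics/w4.png

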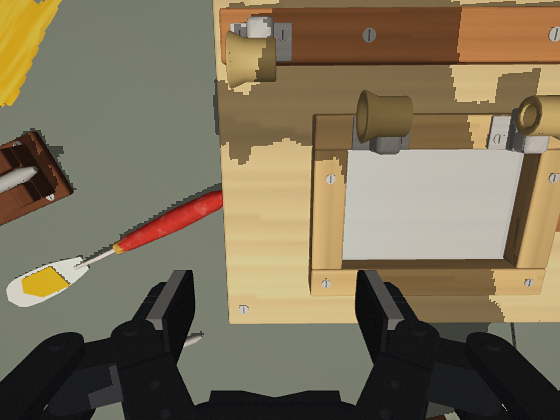

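Frame near edge lies at (310,294)–(543,296), parallel to the rail; gap to the rail remains. Going to the near side.

```bash
python3 -m crank '[{"dx":-15,"dy":18.6,"dz":0,"ax":0,"ay":0,"az":0},{"dx":-15,"dy":18.6,"dz":0,"ax":0,"ay":0,"az":0},{"dx":-15,"dy":18.6,"dz":0,"ax":0,"ay":0,"az":0},{"dx":-15,"dy":18.6,"dz":0,"ax":0,"ay":0,"az":0},{"dx":-15,"dy":18.6,"dz":0,"ax":0,"ay":0,"az":0},{"dx":-14,"dy":18.6,"dz":0,"ax":0,"ay":0,"az":0},{"dx":0,"dy":0,"dz":20,"ax":0,"ay":0,"az":0},{"dx":0,"dy":0,"dz":20,"ax":0,"ay":0,"az":0},{"dx":0,"dy":0,"dz":20,"ax":0,"ay":0,"az":0},{"dx":0,"dy":0,"dz":0,"ax":0,"ay":0,"az":0}]'; python3 - <<'E'
from h import *
s=r.read_state();print(goto(s,[.421,-.0875,.017]))
E
```

```text
time_s: 8.88
position: [0.4186, -0.0865, 0.0692]
tool_rot: [[1.0, -0.021, -0.006], [-0.021, -1.0, 0.002], [-0.006, -0.001, -1.0]]
wrist_force: [-0.9, 0.0, -0.8]
grip_width: 0.801
(array([ 2.70174407,  0.97788939, 52.19641292]), None)
```

```bash
python3 -m crank '[{"dx":0,"dy":0,"dz":16,"ax":0,"ay":0,"az":0},{"dx":0,"dy":0,"dz":16,"ax":0,"ay":0,"az":0},{"dx":0,"dy":0,"dz":12,"ax":0,"ay":0,"az":0},{"dx":0,"dy":0,"dz":6,"ax":0,"ay":0,"az":0},{"dx":0,"dy":0,"dz":1,"ax":0,"ay":0,"az":0},{"dx":0,"dy":0,"dz":0,"ax":0,"ay":0,"az":0}]'| egrep 'pos|force';  python3 -m crank '[{"dx":4,"dy":0,"dz":0,"ax":0,"ay":0,"az":0},{"dx":4,"dy":0,"dz":0,"ax":0,"ay":0,"az":0},{"dx":4,"dy":0,"dz":0,"ax":0,"ay":0,"az":0},{"dx":4,"dy":0,"dz":0,"ax":0,"ay":0,"az":0},{"dx":4,"dy":0,"dz":0,"ax":0,"ay":0,"az":0},{"dx":4,"dy":0,"dz":0,"ax":0,"ay":0,"az":0}]'| egrep 'pos|force|rot'; python3 -m crank '[{"dx":3,"dy":0,"dz":0,"ax":0,"ay":0,"az":0},{"dx":3,"dy":0,"dz":0,"ax":0,"ay":0,"az":0},{"dx":3,"dy":0,"dz":0,"ax":0,"ay":0,"az":0},{"dx":3,"dy":0,"dz":0,"ax":0,"ay":0,"az":0},{"dx":3,"dy":0,"dz":0,"ax":0,"ay":0,"az":0}]'| egrep 'pos|force'
```

```text
position: [0.4221, -0.0868, 0.0218]
wrist_force: [-0.2, -0.0, 0.7]
position: [0.4454, -0.0874, 0.0212]
tool_rot: [[1.0, -0.023, -0.002], [-0.023, -1.0, -0.0], [-0.002, 0.0, -1.0]]
wrist_force: [-3.7, -0.3, 2.5]
position: [0.461, -0.0877, 0.0212]
wrist_force: [-1.6, 0.3, 0.7]
```

```bash
python3 -m crank '[{"dx":2,"dy":0,"dz":0,"ax":0,"ay":0,"az":0},{"dx":2,"dy":0,"dz":0,"ax":0,"ay":0,"az":0}]'| egrep 'pos|force'; python3 -m crank '[{"dx":1.5,"dy":0,"dz":0,"ax":0,"ay":0,"az":0},{"dx":1.5,"dy":0,"dz":0,"ax":0,"ay":0,"az":0}]'| egrep 'pos|force'; python3 -m crank '[{"dx":1.5,"dy":0,"dz":0,"ax":0,"ay":0,"az":0},{"dx":1.5,"dy":0,"dz":0,"ax":0,"ay":0,"az":0}]'| egrep 'pos|force';
```

```text
position: [0.465, -0.0878, 0.0212]
wrist_force: [-2.8, 0.7, 0.6]
position: [0.4662, -0.0879, 0.0211]
wrist_force: [-9.8, -0.3, 6.1]
position: [0.4662, -0.0879, 0.0205]
wrist_force: [-15.8, 0.0, 11.1]
```

```bash
python3 -m crank '[{"dx":-6,"dy":0,"dz":0,"ax":0,"ay":0,"az":0},{"dx":-12,"dy":0,"dz":0,"ax":0,"ay":0,"az":0},{"dx":0,"dy":0,"dz":-25,"ax":0,"ay":0,"az":0},{"dx":0,"dy":0,"dz":-40,"ax":0,"ay":0,"az":0},{"dx":0,"dy":0,"dz":-40,"ax":0,"ay":0,"az":0},{"dx":0,"dy":0,"dz":-40,"ax":0,"ay":0,"az":0},{"dx":0,"dy":0,"dz":-30,"ax":0,"ay":0,"az":0},{"dx":3,"dy":-38,"dz":0,"ax":0,"ay":0,"az":0},{"dx":3,"dy":-38,"dz":0,"ax":0,"ay":0,"az":0},{"dx":3,"dy":-38,"dz":0,"ax":0,"ay":0,"az":0},{"dx":3,"dy":-38,"dz":0,"ax":0,"ay":0,"az":0},{"dx":3,"dy":-38,"dz":0,"ax":0,"ay":0,"az":0}]' 1 | egrep 'pos|force'; python3 -m crank '[{"dx":3,"dy":-38,"dz":0,"ax":0,"ay":0,"az":0},{"dx":3,"dy":-38,"dz":0,"ax":0,"ay":0,"az":0},{"dx":3,"dy":-38,"dz":0,"ax":0,"ay":0,"az":0},{"dx":3,"dy":-38,"dz":0,"ax":0,"ay":0,"az":0},{"dx":3,"dy":-38,"dz":0,"ax":0,"ay":0,"az":0},{"dx":0,"dy":-30,"dz":0,"ax":0,"ay":0,"az":0},{"dx":0,"dy":0,"dz":0,"ax":0,"ay":0,"az":-7},{"dx":0,"dy":0,"dz":0,"ax":0,"ay":0,"az":-7},{"dx":0,"dy":0,"dz":0,"ax":0,"ay":0,"az":-7},{"dx":0,"dy":0,"dz":0,"ax":0,"ay":0,"az":-7},{"dx":0,"dy":0,"dz":0,"ax":0,"ay":0,"az":-7},{"dx":0,"dy":0,"dz":0,"ax":0,"ay":0,"az":-7}]' | egrep 'pos|force';python3 -m crank '[{"dx":0,"dy":0,"dz":0,"ax":0,"ay":0,"az":-7},{"dx":0,"dy":0,"dz":0,"ax":0,"ay":0,"az":-7},{"dx":0,"dy":0,"dz":0,"ax":0,"ay":0,"az":-7},{"dx":0,"dy":0,"dz":0,"ax":0,"ay":0,"az":-7},{"dx":0,"dy":0,"dz":0,"ax":0,"ay":0,"az":-7},{"dx":0,"dy":0,"dz":0,"ax":0,"ay":0,"az":-7},{"dx":0,"dy":0,"dz":0,"ax":0,"ay":0,"az":-7},{"dx":0,"dy":0,"dz":0,"ax":0,"ay":0,"az":-7},{"dx":0,"dy":0,"dz":0,"ax":0,"ay":0,"az":-7},{"dx":0,"dy":0,"dz":0,"ax":0,"ay":0,"az":-7},{"dx":0,"dy":0,"dz":0,"ax":0,"ay":0,"az":-0.5},{"dx":0,"dy":0,"dz":0,"ax":0,"ay":0,"az":0}]'
python3 - <<'E'
from h import *
s=r.read_state();print(s["qpos"].round(2),goto(s,[.4887,.3257,.2]))
i,K,M=cam("wrist");cv2.imwrite("pics/w5.png",i);np.savez("w5.npz",K=K,M=M)
cv2.imwrite("pics/s5.png",cam("scene")[0])
E
```

```text
position: [0.4733, 0.1041, 0.1973]
wrist_force: [0.9, 0.1, -1.4]
position: [0.4932, 0.3225, 0.1968]
wrist_force: [-0.6, 0.8, 0.2]
time_s: 13.8
position: [0.4929, 0.3221, 0.1965]
tool_rot: [[-0.358, 0.934, 0.001], [0.934, 0.358, 0.002], [0.001, 0.001, -1.0]]
wrist_force: [-0.7, -0.4, -0.5]
grip_width: 0.995
[ 0.37  0.54 -1.32  1.63  0.53  1.39 -0.65] (array([ 4.89888511, -2.61134812, -3.50069254]), None)
```

View pics/w5.png

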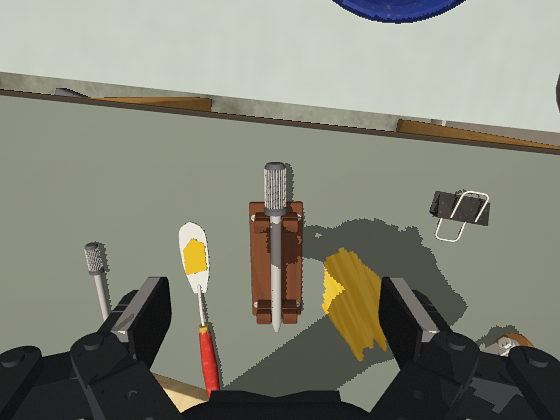

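Pin centre line is at column ≈276, head from row 163 to collar at 212, tip at row 331. Next I compute the shift.

```bash
python3 - <<'E'
from h import *
d=np.load("w5.npz");K,M=d["K"],d["M"]
i=cv2.imread("pics/w5.png")
for row in (175,190,200,250,290):
    print(row,[int(x) for x in cv2.cvtColor(i,6)[row,258:294]])
e,c,t=[onz(K,M,p,.03) for p in [(275,166),(275.5,212),(277,331)]]
print(e,c,t,"len",np.linalg.norm(c-t))
y=(e-t)/np.linalg.norm(e-t);print("yaw",np.degrees(np.arctan2(y[1],y[0])))
h=t+.149*y;print("head",h,"via collar",c+.0235*y)
s=r.read_state();print(goto(s,[h[0],h[1],.03-r.grasp_offset]),s["tool_rot"].round(4).tolist())
E
```

```text
175 [144, 144, 143, 143, 143, 140, 197, 110, 136, 122, 189, 136, 135, 160, 110, 171, 132, 106, 194, 141, 97, 188, 96, 158, 117, 186, 147, 139, 80, 76, 79, 78, 79, 77, 78, 71]
190 [143, 143, 144, 144, 144, 140, 176, 210, 121, 156, 160, 165, 105, 185, 113, 139, 168, 108, 168, 138, 94, 217, 98, 156, 113, 185, 86, 138, 79, 76, 78, 79, 79, 77, 73, 147]
200 [145, 145, 146, 146, 146, 143, 160, 171, 151, 152, 128, 166, 104, 215, 115, 99, 147, 107, 146, 106, 92, 193, 64, 156, 96, 103, 143, 188, 85, 79, 80, 79, 80, 78, 76, 73]
250 [92, 92, 88, 89, 90, 89, 90, 90, 92, 46, 45, 46, 53, 95, 106, 113, 116, 119, 116, 114, 112, 106, 96, 47, 41, 44, 45, 47, 46, 46, 46, 45, 42, 42, 43, 45]
290 [84, 84, 84, 86, 89, 87, 88, 89, 90, 91, 88, 87, 82, 159, 98, 192, 198, 201, 196, 186, 179, 159, 130, 51, 41, 44, 44, 45, 92, 91, 88, 85, 79, 80, 80, 81]
[0.48581966 0.34182079 0.03      ] [0.50128759 0.30298963 0.03      ] [0.54801434 0.18624645 0.03      ] len 0.12574720388797617
yaw 111.79027708331158
head [0.49270401 0.32460023 0.03      ] via collar [0.49256415 0.32481053 0.03      ]
(array([  2.47334389,   0.80401468, 185.15349138]), None) [[-0.3581, 0.9337, 0.0007], [0.9337, 0.3581, 0.0007], [0.0004, 0.0009, -1.0]]
```

```bash
python3 -m crank '[{"dx":2.5,"dy":0.8,"dz":0,"ax":0,"ay":0,"az":-0.7},{"dx":0,"dy":0,"dz":25,"ax":0,"ay":0,"az":0},{"dx":0,"dy":0,"dz":25,"ax":0,"ay":0,"az":0},{"dx":0,"dy":0,"dz":25,"ax":0,"ay":0,"az":0},{"dx":0,"dy":0,"dz":25,"ax":0,"ay":0,"az":0},{"dx":0,"dy":0,"dz":25,"ax":0,"ay":0,"az":0},{"dx":0,"dy":0,"dz":20,"ax":0,"ay":0,"az":0},{"dx":0,"dy":0,"dz":15,"ax":0,"ay":0,"az":0},{"dx":0,"dy":0,"dz":12,"ax":0,"ay":0,"az":0},{"dx":0,"dy":0,"dz":7,"ax":0,"ay":0,"az":0},{"dx":0,"dy":0,"dz":3,"ax":0,"ay":0,"az":0},{"dx":0,"dy":0,"dz":0,"ax":0,"ay":0,"az":0}]' 0.6; python3 - <<'E'
from h import *
s=r.read_state();print(s["qpos"].round(3),goto(s,[.4926,.3247,.0115]))
E
```

```text
time_s: 14.9
position: [0.4923, 0.3244, 0.0143]
tool_rot: [[-0.372, 0.928, 0.0], [0.928, 0.372, 0.0], [0.0, 0.0, -1.0]]
wrist_force: [0.3, -1.1, -0.1]
grip_width: 0.597
[ 0.242  0.709 -1.132  1.792  0.714  1.119 -0.755] (array([0.11918992, 0.37439987, 2.79974476]), None)
```

```bash
python3 -m crank '[{"dx":0,"dy":0,"dz":2,"ax":0,"ay":0,"az":0},{"dx":0,"dy":0,"dz":0,"ax":0,"ay":0,"az":0}]'|egrep 'pos'; python3 -m crank '[{"dx":0,"dy":0,"dz":0,"ax":0,"ay":0,"az":0},{"dx":0,"dy":0,"dz":0,"ax":0,"ay":0,"az":0},{"dx":0,"dy":0,"dz":0,"ax":0,"ay":0,"az":0},{"dx":0,"dy":0,"dz":0,"ax":0,"ay":0,"az":0},{"dx":0,"dy":0,"dz":0,"ax":0,"ay":0,"az":0},{"dx":0,"dy":0,"dz":0,"ax":0,"ay":0,"az":0},{"dx":0,"dy":0,"dz":0,"ax":0,"ay":0,"az":0},{"dx":0,"dy":0,"dz":0,"ax":0,"ay":0,"az":0}]' 0 80;  python3 -m crank '[{"dx":0,"dy":0,"dz":-5,"ax":0,"ay":0,"az":0},{"dx":0,"dy":0,"dz":-10,"ax":0,"ay":0,"az":0},{"dx":0,"dy":0,"dz":-20,"ax":0,"ay":0,"az":0},{"dx":0,"dy":0,"dz":-20,"ax":0,"ay":0,"az":0},{"dx":0,"dy":0,"dz":-20,"ax":0,"ay":0,"az":0},{"dx":0,"dy":0,"dz":-20,"ax":0,"ay":0,"az":0},{"dx":0,"dy":0,"dz":0,"ax":0,"ay":0,"az":0}]'; python3 - <<'E'
from h import *
i,K,M=cam("wrist");cv2.imwrite("pics/w6.png",i);np.savez("w6.npz",K=K,M=M)
E
```

```text
position: [0.4927, 0.3246, 0.013]
time_s: 15.73
position: [0.4924, 0.3244, 0.0125]
tool_rot: [[-0.372, 0.928, 0.0], [0.928, 0.372, 0.0], [-0.0, 0.0, -1.0]]
wrist_force: [0.2, 0.5, 2.7]
grip_width: 0.186
time_s: 16.32
position: [0.4933, 0.3262, 0.1116]
tool_rot: [[-0.373, 0.928, 0.004], [0.928, 0.373, 0.003], [0.001, 0.005, -1.0]]
wrist_force: [0.4, 0.9, -0.5]
grip_width: 0.182
```

View pics/w6.png

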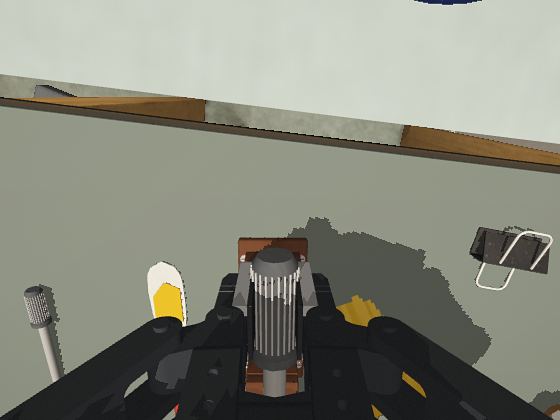

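```bash
python3 -m crank '[{"dx":0,"dy":0,"dz":0,"ax":0,"ay":0,"az":5.8},{"dx":0,"dy":0,"dz":0,"ax":0,"ay":0,"az":5.8},{"dx":0,"dy":0,"dz":0,"ax":0,"ay":0,"az":5.8},{"dx":0,"dy":0,"dz":0,"ax":0,"ay":0,"az":5.8},{"dx":0,"dy":0,"dz":0,"ax":0,"ay":0,"az":0}]'; python3 - <<'E'
from h import *
s=r.read_state();print(s["qpos"].round(3),goto(s,[.614,.217,.1]))
E
```

```text
time_s: 16.78
position: [0.4915, 0.3236, 0.1064]
tool_rot: [[0.026, 1.0, -0.001], [1.0, -0.026, -0.002], [-0.002, -0.001, -1.0]]
wrist_force: [0.2, -0.6, -0.9]
grip_width: 0.178
[ 0.271  0.557 -1.156  1.726  0.54   1.224 -1.049] (array([-103.391451  ,  125.21923484,    6.45831884]), None)
```

```bash
python3 -m crank '[{"dx":-17,"dy":21,"dz":0,"ax":0,"ay":0,"az":0},{"dx":-17,"dy":21,"dz":0,"ax":0,"ay":0,"az":0},{"dx":-17,"dy":21,"dz":0,"ax":0,"ay":0,"az":0},{"dx":-17,"dy":21,"dz":0,"ax":0,"ay":0,"az":0},{"dx":-17,"dy":21,"dz":0,"ax":0,"ay":0,"az":0},{"dx":-17,"dy":20,"dz":0,"ax":0,"ay":0,"az":0},{"dx":0,"dy":0,"dz":15,"ax":0,"ay":0,"az":0},{"dx":0,"dy":0,"dz":15,"ax":0,"ay":0,"az":0},{"dx":0,"dy":0,"dz":15,"ax":0,"ay":0,"az":0},{"dx":0,"dy":0,"dz":15,"ax":0,"ay":0,"az":0},{"dx":0,"dy":0,"dz":3,"ax":0,"ay":0,"az":0},{"dx":0,"dy":0,"dz":0,"ax":0,"ay":0,"az":0}]';python3 - <<'E'
from h import *
s=r.read_state();print(s["qpos"].round(3),goto(s,[.614,.217,.0425]))
T=np.array(s["tool_rot"]);tip=s["position"]-T[:,2]*.0175-T[:,0]*.149;print("tip",tip)
i,K,M=cam("scene");p=proj(K,M,tip);print(p,proj(K,M,[.6099,.0441,.06]))
j,K2,M2=cam("side");q=proj(K2,M2,tip);print(q,proj(K2,M2,[.6099,.0441,.06]))
cv2.imwrite("pics/s7.png",i);cv2.imwrite("pics/d7.png",j)
a=i[165:265,190:370]; b=j[170:290,220:400]
cv2.imwrite("pics/c7.png",np.hstack([cv2.resize(a,(396,264),interpolation=2),cv2.resize(b,(396,264),interpolation=2)]))
E
```

```text
time_s: 17.78
position: [0.6128, 0.2198, 0.0423]
tool_rot: [[0.021, 1.0, -0.003], [1.0, -0.021, -0.001], [-0.001, -0.003, -1.0]]
wrist_force: [-0.2, -0.8, -0.5]
grip_width: 0.185
[ 0.353  0.727 -1.033  1.613  0.66   1.193 -0.846] (array([-2.79113668,  1.23156455, -0.22964135]), None)
tip [0.60978496 0.07086396 0.05991568]
[243.3445636  202.49263973] [252.27080712 204.43921327]
[261.81487669 230.56710254] [261.92503171 226.25556182]
```

View pics/c7.png

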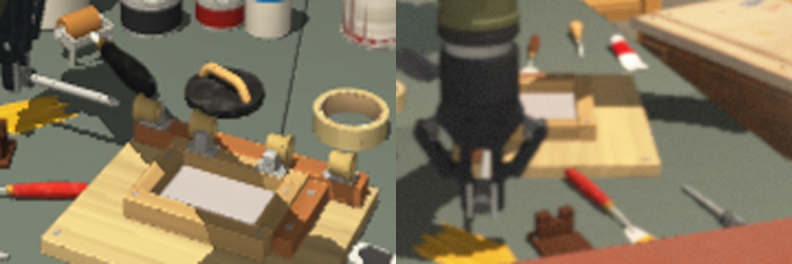

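Tip at scene px ≈(243,203), as predicted within a pixel, so the pin sits level. The bush seems about 2–3 px off prediction, so I check it against the close wrist image w4.

```bash
python3 - <<'E'
from h import *
a=np.radians(-1.3);t=np.array([.605,-.177]);u=np.array([-np.sin(a),np.cos(a),0])
c=np.array([t[0]-np.sin(a)*.208,t[1]+np.cos(a)*.208,.06]);print("bush",c)
def sil(K,M,o=0):
    th=np.linspace(0,2*np.pi,60);v=np.cross(u,[0,0,1]);P=[]
    for s,rr in((.013,.0155),(-.013,.0115),(.004,.0115)):
        P+=[proj(K,M,c+u*s+rr*(np.cos(q)*v+np.sin(q)*np.array([0,0,1]))) for q in th]
    return np.array(P)
sc=r.read_camera("scene");S=(np.array(sc["intrinsics"]),np.array(sc["cam_to_world"]))
for n,KM in (("w4",None),("w2",None),("s7",S)):
    if KM is None: d=np.load(n+".npz");KM=d["K"],d["M"]
    i=cv2.imread(f"pics/{n}.png");P=sil(*KM);lo,hi=P.min(0),P.max(0)
    h=cv2.cvtColor(i,cv2.COLOR_BGR2HSV);m=cv2.inRange(h,(17,90,40),(27,255,255))
    y0,y1,x0,x1=int(lo[1]-14),int(hi[1]+14),int(lo[0]-10),int(hi[0]+14);y0=max(y0,0)
    w=m[y0:y1,x0:x1];k,l,st,ce=cv2.connectedComponentsWithStats(w)
    b=1+st[1:,4].argmax();print(n,"pred",lo.round(1),hi.round(1),"mask",st[b][:2]+[x0,y0],st[b][:2]+[x0,y0]+st[b][2:4])
    if n=="w4":
        g=i[:120,190:320];
    else: continue
    for p in P: cv2.circle(i,tuple(int(v) for v in p.round()),0,(0,0,255),-1)
    v1=cv2.resize(i[0:120,180:330],(450,360),interpolation=0)
i=cv2.imread("pics/s7.png");P=sil(*S);z=6;f=cv2.resize(i[185:235,235:285],None,fx=7,fy=7,interpolation=0)
for p in P: cv2.circle(f,tuple(int(v) for v in ((p+.5-[235,185])*7).round()),1,(0,0,255),-1)
f=cv2.copyMakeBorder(f,0,10,0,0,0);cv2.imwrite("pics/ov7.png",np.hstack([v1,f]))
E
```

```text
bush [0.60971897 0.03094646 0.06      ]
w4 pred [228.3  27.1] [279.5  88.4] mask [218  31] [293 102]
w2 pred [258.3  77.9] [283.7 108.5] mask [248  80] [297 122]
s7 pred [249.5 198.7] [263.1 210.8] mask [243 217] [277 224]
```

View pics/ov7.png

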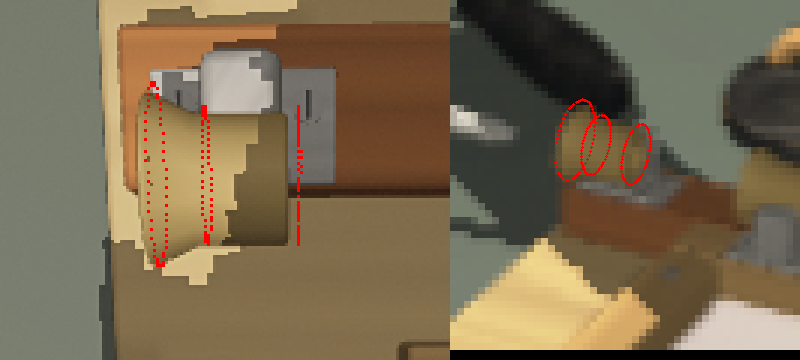

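Left view: the actual bush is ~2 mm further left and ~1 mm nearer than predicted; the scene view agrees within a pixel. That is inside the bell mouth, so I insert now, watching the force.

```bash
python3 -m crank '[{"dx":-5,"dy":-0.7,"dz":0,"ax":0,"ay":0,"az":0},{"dx":-5,"dy":0,"dz":0,"ax":0,"ay":0,"az":0},{"dx":-5,"dy":0,"dz":0,"ax":0,"ay":0,"az":0},{"dx":-5,"dy":0,"dz":0,"ax":0,"ay":0,"az":0},{"dx":-5,"dy":0,"dz":0,"ax":0,"ay":0,"az":0},{"dx":-3,"dy":0,"dz":0,"ax":0,"ay":0,"az":0},{"dx":-3,"dy":0,"dz":0,"ax":0,"ay":0,"az":0}]'|egrep 'pos|rot|force|grip'; python3 -m crank '[{"dx":-3,"dy":0,"dz":0,"ax":0,"ay":0,"az":0},{"dx":-3,"dy":0,"dz":0,"ax":0,"ay":0,"az":0},{"dx":-3,"dy":0,"dz":0,"ax":0,"ay":0,"az":0}]'|egrep 'pos|rot|force|grip'; python3 -m crank '[{"dx":-3,"dy":0,"dz":0,"ax":0,"ay":0,"az":0},{"dx":-3,"dy":0,"dz":0,"ax":0,"ay":0,"az":0}]'|egrep 'pos|rot|force|grip'
```

```text
position: [0.6135, 0.1876, 0.0443]
tool_rot: [[0.024, 1.0, 0.0], [1.0, -0.024, -0.0], [-0.0, 0.0, -1.0]]
wrist_force: [0.2, -0.6, -0.3]
grip_width: 0.179
position: [0.6131, 0.1792, 0.0443]
tool_rot: [[0.023, 1.0, -0.0], [1.0, -0.023, 0.0], [0.0, -0.0, -1.0]]
wrist_force: [-0.2, -1.0, -1.5]
grip_width: 0.183
position: [0.6129, 0.1732, 0.0442]
tool_rot: [[0.023, 1.0, -0.0], [1.0, -0.023, -0.0], [-0.0, -0.0, -1.0]]
wrist_force: [0.2, -0.8, -0.9]
grip_width: 0.185
```

```bash
python3 -m crank '[{"dx":-3,"dy":0,"dz":1.3,"ax":0,"ay":0,"az":0},{"dx":-3,"dy":0,"dz":0,"ax":0,"ay":0,"az":0},{"dx":-3,"dy":0,"dz":0,"ax":0,"ay":0,"az":0},{"dx":-3,"dy":0,"dz":0,"ax":0,"ay":0,"az":0},{"dx":-3,"dy":0,"dz":0,"ax":0,"ay":0,"az":0}]'|egrep 'pos|rot|force|grip'; python3 -m crank '[{"dx":-4,"dy":0,"dz":0,"ax":0,"ay":0,"az":0},{"dx":-4,"dy":0,"dz":0,"ax":0,"ay":0,"az":0},{"dx":-4,"dy":0,"dz":0,"ax":0,"ay":0,"az":0},{"dx":-4,"dy":0,"dz":0,"ax":0,"ay":0,"az":0},{"dx":-4,"dy":0,"dz":0,"ax":0,"ay":0,"az":0},{"dx":-4,"dy":0,"dz":0,"ax":0,"ay":0,"az":0}]'|egrep 'pos|rot|force|grip'; python3 - <<'E'
from h import *
i,K,M=cam("scene");cv2.imwrite("pics/s8.png",i)
E
```

```text
position: [0.6126, 0.1581, 0.043]
tool_rot: [[0.023, 1.0, 0.0], [1.0, -0.023, -0.0], [-0.0, 0.0, -1.0]]
wrist_force: [-0.3, -0.7, -1.3]
grip_width: 0.181
position: [0.6121, 0.1339, 0.043]
tool_rot: [[0.023, 1.0, -0.0], [1.0, -0.023, -0.0], [-0.0, -0.0, -1.0]]
wrist_force: [-0.1, 0.4, 0.3]
grip_width: 0.185
```

```bash
python3 -m crank '[{"dx":-3,"dy":0,"dz":0,"ax":0,"ay":0,"az":0},{"dx":-3,"dy":0,"dz":0,"ax":0,"ay":0,"az":0},{"dx":-3,"dy":0,"dz":0,"ax":0,"ay":0,"az":0},{"dx":-3,"dy":0,"dz":0,"ax":0,"ay":0,"az":0},{"dx":-3,"dy":0,"dz":0,"ax":0,"ay":0,"az":0}]'|egrep 'pos|force'; python3 -m crank '[{"dx":-3,"dy":0,"dz":0,"ax":0,"ay":0,"az":0},{"dx":-3,"dy":0,"dz":0,"ax":0,"ay":0,"az":0},{"dx":-3,"dy":0,"dz":0,"ax":0,"ay":0,"az":0},{"dx":-3,"dy":0,"dz":0,"ax":0,"ay":0,"az":0}]'|egrep 'pos|force'; python3 -m crank '[{"dx":-3,"dy":0,"dz":0,"ax":0,"ay":0,"az":0},{"dx":-3,"dy":0,"dz":0,"ax":0,"ay":0,"az":0},{"dx":-3,"dy":0,"dz":0,"ax":0,"ay":0,"az":0}]'|egrep 'pos|force|grip'
```

```text
position: [0.6117, 0.1191, 0.043]
wrist_force: [0.2, 0.3, -0.9]
position: [0.6114, 0.1071, 0.043]
wrist_force: [0.2, 0.8, -0.6]
position: [0.6112, 0.0981, 0.043]
wrist_force: [-0.3, -1.0, -0.0]
grip_width: 0.182
```

```bash
python3 -m crank '[{"dx":-3,"dy":0,"dz":0,"ax":0,"ay":0,"az":0},{"dx":-3,"dy":0,"dz":0,"ax":0,"ay":0,"az":0},{"dx":-3,"dy":0,"dz":0,"ax":0,"ay":0,"az":0},{"dx":-3,"dy":0,"dz":0,"ax":0,"ay":0,"az":0},{"dx":-2,"dy":0,"dz":0,"ax":0,"ay":0,"az":0},{"dx":0,"dy":0,"dz":0,"ax":0,"ay":0,"az":0},{"dx":0,"dy":0,"dz":0,"ax":0,"ay":0,"az":0}]'; python3 - <<'E'
from h import *
s=r.read_state();T=np.array(s["tool_rot"]);ax=s["position"]-T[:,2]*.0175
i,K,M=cam("scene");cv2.imwrite("pics/s9.png",i)
for n,o in(("tip",.149),("taper",.139),("collar",.024)):print(n,ax-T[:,0]*o,proj(K,M,ax-T[:,0]*o).round(1))
w,K2,M2=cam("wrist");d,_,_=cam("side")
cv2.imwrite("pics/w9.png",w);cv2.imwrite("pics/d9.png",d)
a=cv2.resize(i[185:255,225:330],(792,528),interpolation=cv2.INTER_CUBIC)
cv2.imwrite("pics/fin.png",a)
E
```

```text
time_s: 21.48
position: [0.6109, 0.0843, 0.043]
tool_rot: [[0.024, 1.0, -0.0], [1.0, -0.024, -0.0], [-0.0, -0.0, -1.0]]
wrist_force: [0.5, 0.3, -0.2]
grip_width: 0.184
tip [ 0.60738769 -0.06469525  0.06046823] [289.4 213.1]
taper [ 0.60762426 -0.05469805  0.06046774] [285.9 212.3]
collar [0.61034485 0.06026977 0.06046211] [246.9 203. ]
```

View pics/fin.png

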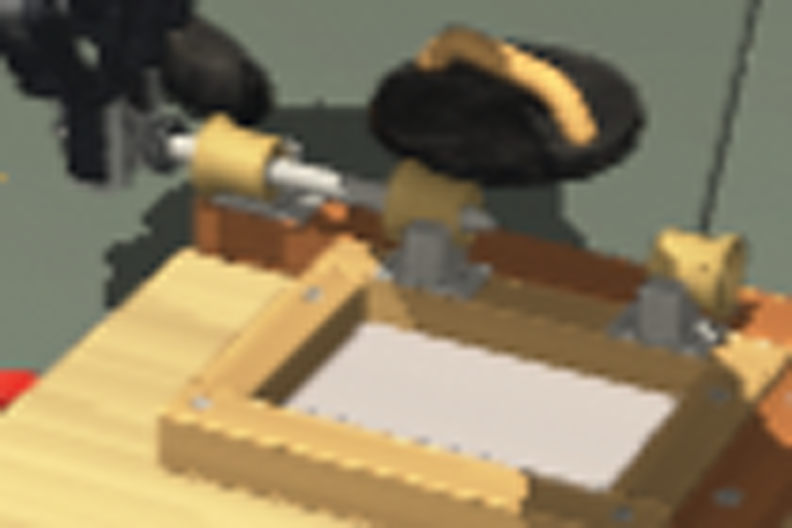

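```bash
python3 -c "
from workcell import r
print(r.finish_job())"
```

```text
the job is handed in; nothing more can be done
None
```

The frame is in the corner, and the hinge pin is through the left rail bush and the frame's left eye. The gripper still holds the pin by its knurled head. I handed the job in at about 21.5 s of the 72 s.

- **Frame:** I pushed it against the stop with two fingertips until it seated at about 10 N, then against the rail until it seated at about 16 N. Both contacts came within about 1 mm of where I had calculated. I did not measure for a gap at the rail or stop after pushing. Flushness rests on those contacts, the pin passing cleanly through both bushes, and the last picture, in which the frame looks seated.
- **Pin:** The large pin was gripped with 80 N and went in with no contact force above about 1.5 N.
- **Depth:** The arm pose puts the tip about 10 mm beyond the eye. The last scene picture shows the tip past the eye by roughly 10–12 mm. The gap from collar to bush is about 14 mm, which agrees with 10 mm of tip showing.
- **Disagreements:** The first set of moves was refused because the rows left out some keys, and nothing moved. In the close picture the left bush sat about 2 mm further left and 1 mm nearer than my first estimate. I allowed for that before inserting.
- **Other things on the bench:** I did not touch them, and the baren is seen in place in the last picture. I did not check the others one by one.

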